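Thread the guide rod into the agitator stand

TASK

On the guide stand, swing the shutter fully open so that it uncovers the upper bushing, then take the longer of the two rods from the wooden rack and thread it from above down through the upper bushing and on through the lower one. Finish while still holding the rod upright in the gripper, spanning both bushings, with its foot about midway between the underside of the lower bushing and the base plate, resting on nothing. Leave the short rod and everything else where they are.

Things in the scene. Friction and masses are not known exactly. Their poses are not given: they have to be found in the camera images.
- guide_stand: Fixed stand, base plate 150 x 140 x 12 mm; origin under its centre, z up, column at its +x side. Two bushings (50 x 50 x 8 mm steel flange on a brass barrel 26 mm wide), one above the other on a vertical axis at stand x = -10, y = +30 mm: heights 45 to 61 and 105 to 121 mm (upper arm's top: 121 mm). Each has a 15 mm through bore with a 3 mm chamfer at its top. Yaw within 0.4 rad of 0.
- upper_mouth (a point): Centre of the upper bushing's mouth, on its top face (121 mm above the worktop); axes as the stand's.
- lower_mouth (a point): Centre of the lower bushing's mouth, on its top face (61 mm above the worktop), straight below upper_mouth; the underside of this bushing is 16 mm lower, the base plate's top 49 mm lower.
- shutter (a joint): Quarter-turn flat steel shutter on a vertical pivot on the upper arm: 0 = closed, its blade covers the upper bore; 1.571 = fully open, at its stop. Starts between 0 and 0.12; grows turning clockwise seen from above. No spring: friction of about 0.05 N m keeps it where it is left. Blade and handle bar reach 7 mm, the pivot cap 12 mm above the arm.
- shutter_hinge (a point): On the shutter's pivot axis, on top of the upper arm, at stand x = -10, y = -25 mm.
- shutter_grip (a point): Point to take the shutter's handle: on the axis of an upright black round grip, 16 mm diameter, 45 mm tall, on the handle bar 65 mm from the pivot, opposite to the blade. Its top is 17 mm above this point, the handle bar's top 27 mm below. Closed it lies to stand -y of the pivot, open to stand -x (towards the robot).
- rod_rack: Fixed wooden rack block 60 x 150 x 45 mm with two 14 mm holes 35 mm deep, 90 mm apart along its y, in which the two rods stand upright; origin under its centre. Which rod stands in which hole differs. Behind it stands a power supply, 163 mm high, its front face at world x = 0.54 m from y = -0.11 to 0.25 m, between rack and stand: carry the rod in front of it or over it.
- long_rod_centre (a point): The rod to use: steel, upright, 170 mm long; centre half-way up, z along the rod towards its head. The lower 125 mm is a 12 mm shank with a chamfered foot, the top 45 mm a ringed round head of 16 mm diameter to grip. About 0.12 kg. Foot 85 mm below this point; in the rack the foot is 10 mm above the worktop.
- long_rod_grip (a point): On the long rod's axis, at the middle of its head, 62.5 mm above its centre and 147.5 mm above its foot.
- long_rod_foot (a point): Centre of the long rod's foot, its lower end face.
- short_rod_centre (a point): Centre, half-way up, of the short rod: same diameters and same 45 mm head, but only 100 mm long (too short to span both bushings). To be left in the rack.
- wood_block: Loose wood block 40 x 85 x 34 mm, bystander; origin under its centre.
- masking_tape: Loose roll of paper tape lying flat, 68 mm diameter, 24 mm high, bystander; origin under its centre.
- tweezers: Loose steel tweezers, 126 x 15 x 9 mm, bystander; origin under their centre.

How it is judged:
On the way, in this order (a step that is already met when the one before it is completed fails the run):
1. the shutter is swung fully open (value of joint shutter above 1.4 rad), for 0.2 s.
2. the long rod's foot has entered the upper bushing (horizontal distance between long_rod_foot and upper_mouth below 0.005 m and z of long_rod_foot in the frame of upper_mouth below -0.004 m), for 0.02 s.
3. the long rod's foot has passed through the lower bushing (horizontal distance between long_rod_foot and lower_mouth below 0.006 m and z of long_rod_foot in the frame of lower_mouth below -0.018 m), for 0.1 s.
At the end, for the whole second after the job is handed in: Shutter open (> 1.35 rad); long rod gripped (> 2 N), at rest, upright within 0.08 rad, within 6 mm of the bushings' axis, its foot 4 mm or more below the lower bushing and 4 mm or more above the base plate; short rod within 20 mm, other loose things within 30 mm of their starts (value of joint shutter above 1.35 rad and horizontal distance between long_rod_foot and lower_mouth below 0.006 m and horizontal distance between long_rod_centre and upper_mouth below 0.006 m and angle between long_rod_centre's own z axis and vertical below 0.08 rad and z of long_rod_foot in the frame of lower_mouth between -0.045 and -0.02 m and contact force between the fingers and long_rod above 2 N and linear speed of long_rod below 0.02 m/s and distance of short_rod_centre from where it was at the start of the episode below 0.02 m and distance of each of wood_block, masking_tape, tweezers from where it was at the start of the episode below 0.03 m); the arm keeps its last pose, push and grip.
It fails at once if the short rod is taken out of its place (distance of short_rod_centre from where it was at the start of the episode above 0.03 m).
It fails at once if a bystander is knocked away (distance of any of wood_block, masking_tape, tweezers from where it was at the start of the episode above 0.05 m).
It also fails if it takes over 64 s, if anything falls off the work surface, if the arm or the gripper's body presses on something with over 40 N, if the wrist force passes 120 N, or if a joint passes its speed limit or range.

ROBOT

A 6-joint arm with a two-finger parallel gripper is mounted at the origin on a cart in front of the work surface, level with it; the furniture and walls round the work are solid. World frame = base frame: x ahead of the robot, y to its left, z up, the work surface at z = 0. Lengths are in m, angles in rad, forces in N, time in s.
With the tool pointing down it reaches from about 0.425 to 0.925 m from the base axis. Payload 12.5 kg.
Tool frame: the origin (TCP) lies midway between the tips of the shut fingers; the grasp point (between the pads) lies 19 mm behind it; z points along the fingers, x is the direction in which the jaws open and shut, and the axes are right-handed (so a half turn about z gives the same grasp; the last joint's range is limited). The gripper opens to 85 mm and grips with 20 to 120 N. Pads are 22 mm wide; open, the fingers measure 114 mm over their backs; the gripper's body (76 mm by 85 mm) begins 54 mm behind the grasp point. The pads swing forward as they close: fully open they stand 13 mm farther back than shut.
Start: joints at [0.995, 0.491, 1.559, -0, 1.092, -0.106], TCP at [0.283, 0.557, 0.231] pointing down, gripper open.
Joint ranges: [-3.1, 3.1], [-0.84, 2.19], [0.05, 2.79], [-1.13, 4.28], [0.06, 2.93], [-2.69, 2.69]. Speed limits (rad/s): [2.22, 2.22, 2.79, 3.14, 3.14, 3.14].

INTERFACE

Orientations are given as a rotation vector (axis times angle).
In Python, from rig import get_obs, camera, calibration, ticket gives the robot as it stands.
- The arm moves only by the tool servo_tool, never from a script. Its argument "commands" is a list of rows, each a list of 5 numbers: the closure, from -1 (fully open) to 1 (shut), so that 0 is half open, then the shift along the tool's x, y, z in mm, then the turn about the tool's z in rad. A call has exactly 10 rows; each row is the pose to reach, as a shift and turn from the pose commanded when the call began, along the tool's axes at that moment; what a row does not reach only later rows make up. A row lasts 1/10 s, in which the tool goes at most 50 mm and 8.59 degrees, less where a joint would pass 70% of its speed; a pose out of reach is approached as far as the arm can. A call with a gripper value outside its range is refused whole. The fingers move at their own pace and stop on an object; the grip force is fixed at half the most. Time passes only in rows, so rows that repeat a pose let the fingers close, or fill a call up. It gives the time, the measured TCP pose, the force and the opening at its end, in the units of the state.
- get_obs(): the state, without advancing time (a new reading comes with each control period).
- camera(name): name is "scene" or "side" or "wrist"; returns (picture, depth): 400x640x3 uint8, red, green, blue; 400x640 float32, m along the optical axis (not along the pixel's ray), 0 where there is no reading.
- calibration(name): a dict with "fx", "fy", "cx", "cy" (pixels), "origin" and "orientation" of the camera in the world. Camera axes: x right, y down, z forward; pixel columns grow to the right and rows downward; lengths in m; the calibration is good to about 2 mm. A picture is of the moment at which its call begins: read the wrist's pose just before it. calibration takes no time and is no camera call; for the wrist camera it gives the pose at the moment of the call.
- ticket.sign_off(): hands the job in, once; it reports no verdict.
The state is a dict: "clock": time; "joint_pos": joint angles; "dq": joint speeds; "joint_efforts": joint torques, N m; "ee_pos": TCP position; "tcp_rot": TCP orientation; "contact_force": force on the tool from outside, world axes, zero at the start; "torque": the same for the moment, N m; "finger_gap": finger opening in m.
Only numpy, scipy, OpenCV 4.12 (cv2) and the standard library are available. Lean on these libraries where they do the work, as an engineer would, in place of code of your own. Each camera call takes 0.05 s, during which the arm holds its last target.

## Working session

There is one attempt and no reset: what is moved stays moved. The work goes in short steps, Python scripts to look and compute and a tool call to move; the robot and the scene stay as the last step left them, time stands still between calls to the robot, and variables do not carry over. Pictures are saved under pics/ and viewed, and the job is handed in when it is done.

Besides the shell and the picture viewer there is one more tool, called by a JSON object that holds its "op" and its "data", one argument or row to a line. servo_tool: Moves the arm, as the interface text tells. Its arguments: {"type":"object","properties":{"commands":{"type":"array"}},"required":["commands"]}

```bash
ls; mkdir -p pics; python3 - <<'E'
from rig import get_obs,camera,calibration
import cv2,numpy as np
o=get_obs();print(o)
for n in ("scene","side"):
    c=calibration(n);print(n,c)
    p,d=camera(n);cv2.imwrite(f"pics/{n}0.png",p[:,:,::-1]);np.savez(f"{n}0.npz",p=p,d=d,**{k:np.array(v) for k,v in c.items()})
E
```

```text
pics
{'clock': 0.0, 'joint_pos': array([ 9.95363625e-01,  4.91560495e-01,  1.55948452e+00,  1.83478859e-05,
        1.09172046e+00, -1.05598477e-01]), 'dq': array([-0.00016179, -0.00154623,  0.00198438,  0.00104614,  0.00032782,
       -0.00059783]), 'joint_efforts': array([-1.02520236e-03, -6.18444729e+01, -2.61594737e+01, -9.38863741e-05,
        4.03696467e-03, -9.34854370e-06]), 'ee_pos': array([0.28280148, 0.55708122, 0.23071509]), 'tcp_rot': array([ 2.67708348e+00,  1.64309066e+00, -1.67368273e-03]), 'contact_force': array([ 0.19994759, -0.03366455,  0.31964319]), 'torque': array([ 0.05297334,  0.02449897, -0.00981467]), 'finger_gap': 0.0853100590912888}
scene {'fx': 449.52205376687016, 'fy': 449.52205376687016, 'cx': 316.22546340754883, 'cy': 195.0619927674281, 'origin': array([-0.03852174, -0.88006755,  0.95965443]), 'orientation': array([-2.14514775,  0.72381969, -0.33470384])}
side {'fx': 433.20481469066635, 'fy': 433.20481469066635, 'cx': 325.2283966887964, 'cy': 203.81662800494388, 'origin': array([ 0.67213499, -1.11014583,  0.81669591]), 'orientation': array([-2.12583634, -0.10836749,  0.04191443])}
```

View pics/scene0.png

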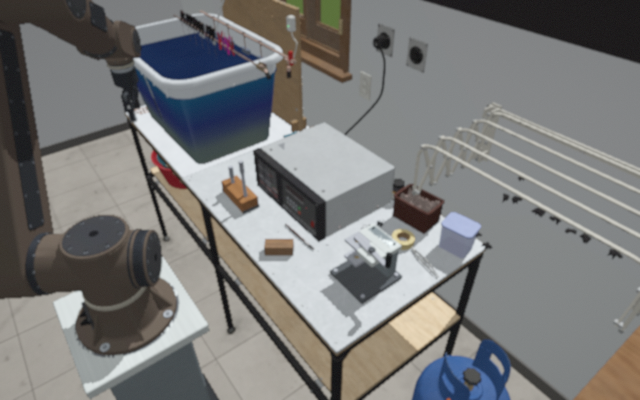

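View pics/side0.png

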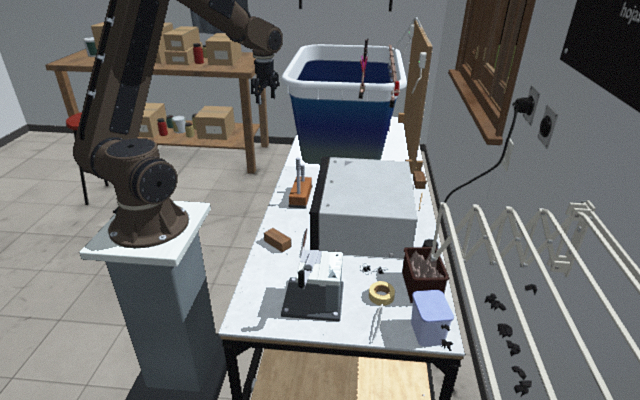

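The scene and side views show the stand at about (365,265) and (315,285), the rack at about (240,193) and (300,190), the block at (279,246), the tape at (403,238), and the tub behind the arm. I'll zoom in and get points from the depth.

```bash
cat > h.py <<'E'
import numpy as np,cv2
from scipy.spatial.transform import Rotation as R
def load(f):
    z=np.load(f);return z
def cloud(z):
    d=z['d'];v,u=np.indices(d.shape)
    P=np.stack([(u-z['cx'])/z['fx']*d,(v-z['cy'])/z['fy']*d,d],-1)
    W=P@R.from_rotvec(z['orientation']).as_matrix().T+z['origin'];W[d==0]=np.nan
    return W
def proj(z,X):
    p=(np.asarray(X)-z['origin'])@R.from_rotvec(z['orientation']).as_matrix()
    return np.stack([z['fx']*p[...,0]/p[...,2]+z['cx'],z['fy']*p[...,1]/p[...,2]+z['cy']],-1)
def snap(name,tag):
    from rig import camera,calibration
    c=calibration(name);p,d=camera(name)
    np.savez(tag+'.npz',p=p,d=d,**{k:np.array(v) for k,v in c.items()})
    cv2.imwrite(f"pics/{tag}.png",p[:,:,::-1]);return np.load(tag+'.npz')
def crop(z,u0,v0,u1,v1,s,fn):
    im=cv2.resize(z['p'][v0:v1,u0:u1,::-1],None,fx=s,fy=s,interpolation=cv2.INTER_CUBIC);cv2.imwrite('pics/'+fn,im)
E
python3 - <<'E'
from h import *
s=load('side0.npz');c=load('scene0.npz')
a=cv2.resize(s['p'][215:325,265:365,::-1],None,fx=4,fy=4,interpolation=cv2.INTER_CUBIC)
b=cv2.resize(c['p'][210:320,320:420,::-1],None,fx=4,fy=4,interpolation=cv2.INTER_CUBIC)
cv2.imwrite('pics/stand.png',np.hstack([a,b]))
a=cv2.resize(s['p'][145:215,280:330,::-1],None,fx=7,fy=7,interpolation=cv2.INTER_CUBIC)
b=cv2.resize(c['p'][150:220,215:265,::-1],None,fx=7,fy=7,interpolation=cv2.INTER_CUBIC)
cv2.imwrite('pics/rack.png',np.hstack([a,b]))
for n,z in(('side',s),('scene',c)):
    W=cloud(z)
    # table
    m=(W[...,0]>.3)&(W[...,0]<.95)&(W[...,1]>-.7)&(W[...,1]<.3)&(abs(W[...,2])<.012)
    print(n,'table z',np.nanmedian(W[m][:,2]))
    for nm,lo,hi in(('tower',.1,.2),('basetop',.008,.018),('rack',.04,.05)):
        for y0,y1 in((-.7,-.15),(-.1,.4)):
            m=(W[...,0]>.3)&(W[...,0]<.8)&(W[...,1]>y0)&(W[...,1]<y1)&(W[...,2]>lo)&(W[...,2]<hi)
            if m.sum(): print(n,nm,(y0,y1),m.sum(),np.round(np.percentile(W[m],[2,50,98],axis=0),3).tolist())
E
```

```text
side table z -0.00047088226383223963
side tower (-0.7, -0.15) 1459 [[0.54, -0.378, 0.108], [0.589, -0.298, 0.122], [0.64, -0.23, 0.168]]
side tower (-0.1, 0.4) 4749 [[0.471, -0.095, 0.156], [0.668, 0.05, 0.161], [0.795, 0.241, 0.164]]
side basetop (-0.7, -0.15) 1740 [[0.501, -0.352, 0.009], [0.567, -0.299, 0.012], [0.762, -0.222, 0.017]]
side basetop (-0.1, 0.4) 147 [[0.394, -0.099, 0.008], [0.463, -0.053, 0.013], [0.661, 0.288, 0.018]]
side rack (-0.7, -0.15) 51 [[0.592, -0.334, 0.041], [0.623, -0.331, 0.046], [0.642, -0.247, 0.05]]
side rack (-0.1, 0.4) 303 [[0.436, 0.156, 0.041], [0.471, 0.215, 0.045], [0.496, 0.301, 0.049]]
scene table z -0.0018162658885515492
scene tower (-0.7, -0.15) 1428 [[0.534, -0.378, 0.108], [0.572, -0.295, 0.12], [0.636, -0.231, 0.166]]
scene tower (-0.1, 0.4) 5985 [[0.469, -0.094, 0.107], [0.638, 0.06, 0.159], [0.794, 0.24, 0.163]]
scene basetop (-0.7, -0.15) 1548 [[0.497, -0.352, 0.008], [0.55, -0.296, 0.011], [0.752, -0.217, 0.016]]
scene basetop (-0.1, 0.4) 244 [[0.392, -0.095, 0.008], [0.453, 0.07, 0.014], [0.54, 0.3, 0.018]]
scene rack (-0.7, -0.15) 27 [[0.553, -0.334, 0.04], [0.612, -0.332, 0.045], [0.633, -0.246, 0.05]]
scene rack (-0.1, 0.4) 563 [[0.432, -0.046, 0.04], [0.466, 0.206, 0.044], [0.547, 0.301, 0.049]]
```

View pics/stand.png

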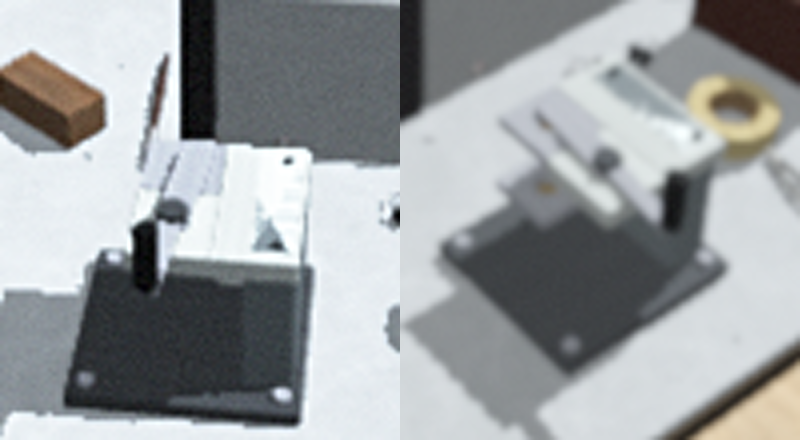

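View pics/rack.png

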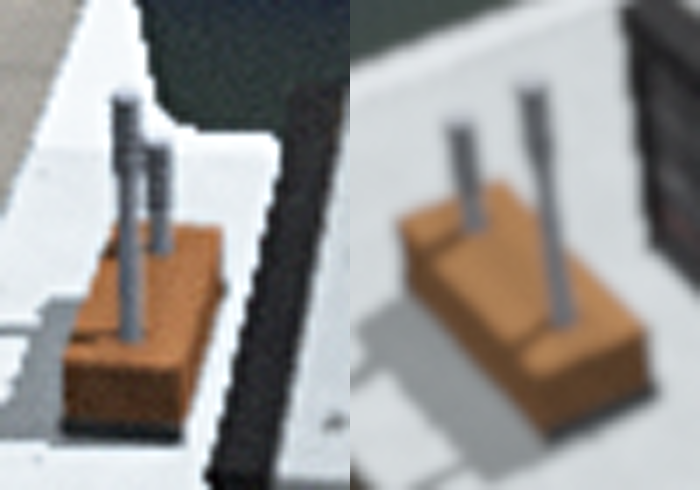

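```bash
python3 - <<'E'
from h import *
for n in('side','scene'):
    z=load(n+'0.npz');W=cloud(z)
    dark=z['p'].max(-1)<110
    m=(W[...,0]>.45)&(W[...,0]<.7)&(W[...,1]>-.42)&(W[...,1]<-.2)&(W[...,2]>.006)&(W[...,2]<.018)&dark
    P=W[m][:,:2];r=cv2.minAreaRect((P*1000).astype(np.float32));print(n,'base',m.sum(),r,cv2.boxPoints(r).round(0).tolist())
    m=(W[...,0]>.38)&(W[...,0]<.54)&(W[...,1]>.1)&(W[...,1]<.35)&(W[...,2]>.041)&(W[...,2]<.049)
    P=W[m][:,:2];r=cv2.minAreaRect((P*1000).astype(np.float32));print(n,'rack',m.sum(),r)
    m=(W[...,0]>.4)&(W[...,0]<.52)&(W[...,1]>.1)&(W[...,1]<.32)&(W[...,2]>.06)&(W[...,2]<.2)
    P=W[m]
    for lo,hi in((.0,.2),(.2,.4)):
        q=P[(P[:,1]>lo)&(P[:,1]<=hi)]
        for a,b in((.06,.1),(.1,.13),(.14,.18)):
            k=q[(q[:,2]>a)&(q[:,2]<b)]
            if len(k):print('rod',lo,a,len(k),np.median(k,axis=0).round(4),'zmax',q[:,2].max().round(3))
    # handle: black points z .125-.175
    m=(W[...,0]>.5)&(W[...,0]<.66)&(W[...,1]>-.42)&(W[...,1]<-.2)&(W[...,2]>.14)&(W[...,2]<.175)
    P=W[m];print('handle',len(P),np.median(P,axis=0).round(4),P[:,2].max())
    m=(W[...,0]>.5)&(W[...,0]<.68)&(W[...,1]>-.42)&(W[...,1]<-.2)&(W[...,2]>.116)&(W[...,2]<.132)
    r=cv2.minAreaRect((W[m][:,:2]*1000).astype(np.float32));print('top',r)
E
```

```text
side base 1528 ((572.0565185546875, -286.7380676269531), (136.3860626220703, 147.83050537109375), 89.29092407226562) [[497.0, -354.0], [645.0, -356.0], [647.0, -219.0], [499.0, -218.0]]
side rack 289 ((465.3073425292969, 232.06813049316406), (159.3290252685547, 60.8442268371582), 88.7176284790039)
rod 0.0 0.06 31 [0.4643 0.185  0.08  ] zmax 0.181
rod 0.0 0.1 25 [0.4651 0.1842 0.1166] zmax 0.181
rod 0.0 0.14 53 [0.4662 0.1833 0.1622] zmax 0.181
rod 0.2 0.06 39 [0.469  0.2729 0.0793] zmax 0.114
rod 0.2 0.1 16 [0.4682 0.2719 0.1083] zmax 0.114
handle 97 [ 0.5563 -0.3764  0.1601] 0.17488652064754107
top ((589.13671875, -301.9022216796875), (153.86399841308594, 105.383544921875), 89.87490844726562)
scene base 1389 ((563.95556640625, -285.0142822265625), (140.22581481933594, 137.67137145996094), 0.2599514126777649) [[494.0, -216.0], [494.0, -354.0], [634.0, -354.0], [634.0, -216.0]]
scene rack 409 ((484.96630859375, 204.98724365234375), (204.90353393554688, 108.822265625), 89.88465881347656)
rod 0.0 0.06 36 [0.4593 0.1839 0.0795] zmax 0.182
rod 0.0 0.1 29 [0.4598 0.1837 0.1162] zmax 0.182
rod 0.0 0.14 61 [0.4597 0.183  0.1614] zmax 0.182
rod 0.2 0.06 46 [0.462  0.2716 0.0812] zmax 0.113
rod 0.2 0.1 19 [0.4617 0.2739 0.1058] zmax 0.113
handle 77 [ 0.5491 -0.3752  0.1609] 0.17349670861016764
top ((586.0759887695312, -303.630615234375), (153.28271484375, 107.28263092041016), 89.16893005371094)
```

```bash
cat >> h.py <<'E'
def go(x,y,z,yaw=None):
    from rig import get_obs
    o=get_obs();Rm=R.from_rotvec(o['tcp_rot']).as_matrix()
    d=Rm.T@(np.array([x,y,z])-o['ee_pos'])*1000
    a=np.arctan2(Rm[1,0],Rm[0,0]);t=0 if yaw is None else -(yaw-a)
    print('t',round(o['clock'],2),'pos',o['ee_pos'].round(4),'yaw',round(a,3),'q',o['joint_pos'].round(2),'F',o['contact_force'].round(1),'gap',round(o['finger_gap'],4))
    print('shift',d.round(1),'turn',round(t,3),'tilt',(Rm[:,2]).round(4))
E
python3 - <<'E'
from h import *
from rig import *
c=calibration('wrist');o=get_obs();Rm=R.from_rotvec(o['tcp_rot']).as_matrix();C=R.from_rotvec(c['orientation']).as_matrix()
print(c['fx'],c['cx'],c['cy'],'cam in tool',Rm.T@(c['origin']-o['ee_pos']),'\n',Rm.T@C)
go(.463,.2,.36,1.571)
E
```

```text
348.7593655706458 319.4482541412242 198.2540046480571 cam in tool [-0.00051772 -0.07696194 -0.143339  ] 
 [[ 9.99999581e-01 -7.81635812e-04  4.77000109e-04]
 [ 5.99867163e-04  9.52773943e-01  3.03679854e-01]
 [-6.91840324e-04 -3.03679441e-01  9.52774012e-01]]
t 0.1 pos [0.2828 0.5571 0.2308] yaw 1.101 q [ 1.    0.49  1.56 -0.    1.09 -0.11] F [-0.6 -0.1  0.1] gap 0.0853
shift [-237.   322.3 -129. ] turn -0.47 tilt [-5.e-04 -8.e-04 -1.e+00]
```

```bash
python3 - <<'E'
from h import *
for n in('side','scene'):
    W=cloud(load(n+'0.npz'))
    m=(W[...,2]>.05)&(W[...,2]<.6)&(W[...,1]>.3)&(W[...,1]<1.2)&(W[...,0]>.2)&(W[...,0]<1)
    P=W[m]
    for a in(.05,.15,.25,.35,.45):
        q=P[(P[:,2]>a)&(P[:,2]<a+.1)]
        if len(q):print(n,a,len(q),np.percentile(q,[1,10,50,99],axis=0).round(3).tolist())
    m=(W[...,0]>.38)&(W[...,0]<.54)&(W[...,1]>.2)&(W[...,1]<.5)&(W[...,2]>.2);print(m.sum())
E
```

```text
side 0.05 2270 [[0.425, 0.459, 0.051], [0.467, 0.464, 0.06], [0.637, 0.473, 0.102], [0.893, 1.008, 0.149]]
side 0.15 2707 [[0.409, 0.446, 0.151], [0.456, 0.451, 0.161], [0.633, 0.46, 0.202], [0.892, 0.984, 0.249]]
side 0.25 6247 [[0.256, 0.412, 0.252], [0.387, 0.439, 0.27], [0.58, 0.622, 0.302], [0.888, 1.037, 0.349]]
side 0.35 3251 [[0.252, 0.333, 0.351], [0.298, 0.411, 0.355], [0.658, 0.528, 0.369], [0.892, 1.041, 0.448]]
side 0.45 1616 [[0.205, 0.387, 0.451], [0.232, 0.421, 0.461], [0.318, 0.491, 0.496], [0.894, 1.011, 0.548]]
1574
scene 0.05 3023 [[0.407, 0.459, 0.051], [0.413, 0.464, 0.06], [0.569, 0.474, 0.102], [0.887, 0.922, 0.149]]
scene 0.15 3446 [[0.386, 0.446, 0.151], [0.4, 0.45, 0.16], [0.552, 0.461, 0.201], [0.887, 0.878, 0.249]]
scene 0.25 8676 [[0.25, 0.41, 0.252], [0.394, 0.44, 0.272], [0.591, 0.652, 0.3], [0.882, 1.032, 0.349]]
scene 0.35 5732 [[0.244, 0.339, 0.351], [0.286, 0.413, 0.356], [0.667, 0.565, 0.373], [0.885, 1.037, 0.448]]
scene 0.45 1589 [[0.202, 0.385, 0.451], [0.225, 0.418, 0.457], [0.316, 0.487, 0.492], [0.891, 0.763, 0.548]]
2132
```

```bash
python3 - <<'E'
from h import *
go(.312,.30,.29,1.101)
go(.463,.2,.36,1.571)
E
```

```text
t 0.1 pos [0.2828 0.5571 0.2308] yaw 1.101 q [ 1.    0.49  1.56 -0.    1.09 -0.11] F [-0.6 -0.1  0.1] gap 0.0853
shift [-216.1  142.4  -59. ] turn 0.0 tilt [-5.e-04 -8.e-04 -1.e+00]
t 0.1 pos [0.2828 0.5571 0.2308] yaw 1.101 q [ 1.    0.49  1.56 -0.    1.09 -0.11] F [-0.6 -0.1  0.1] gap 0.0853
shift [-237.   322.3 -129. ] turn -0.47 tilt [-5.e-04 -8.e-04 -1.e+00]
```

{"op": "servo_tool", "data": {
  "commands": [
    [-1, -216, 142, -59, 0],
    [-1, -216, 142, -59, 0],
    [-1, -216, 142, -59, 0],
    [-1, -216, 142, -59, 0],
    [-1, -216, 142, -59, 0],
    [-1, -216, 142, -59, 0],
    [-1, -237, 322, -129, -0.47],
    [-1, -237, 322, -129, -0.47],
    [-1, -237, 322, -129, -0.47],
    [-1, -237, 322, -129, -0.47]
  ]
}}

```text
clock: 1.1
ee_pos: [0.4581, 0.2034, 0.3581]
tcp_rot: [-2.215, -2.228, 0.0]
contact_force: [0.3, 0.7, 0.1]
finger_gap: 0.0855
```

```bash
python3 - <<'E'
from h import *
go(.463,.2,.36,1.571)
z=snap('wrist','w1')
crop(z,0,0,640,400,1.25,'w1b.png')
go(.463,.2,.36,1.571)
E
```

```text
t 1.1 pos [0.4581 0.2034 0.3581] yaw 1.577 q [ 0.29  0.2   1.66  0.    1.28 -1.29] F [0.3 0.7 0.1] gap 0.0855
shift [-3.4  4.9 -1.9] turn 0.006 tilt [-3.e-04  2.e-04 -1.e+00]
t 1.15 pos [0.4635 0.2006 0.3603] yaw 1.576 q [ 0.28  0.2   1.65 -0.    1.28 -1.3 ] F [ 0.6 -4.  -0.5] gap 0.0854
shift [-0.6 -0.5  0.3] turn 0.005 tilt [ 4.6e-03 -2.0e-04 -1.0e+00]
```

View pics/w1b.png

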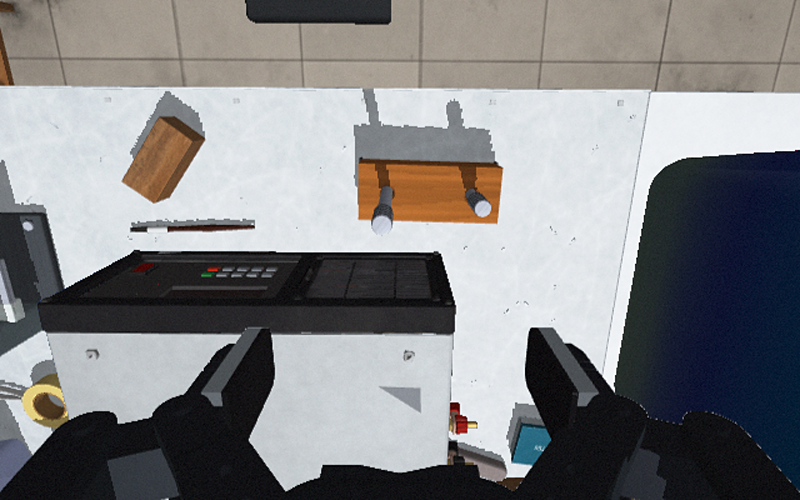

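The wrist view shows the long rod's head top at about (382,224)/1.25 and the short rod's at (482,209)/1.25. I'll measure from a picture taken at rest.

```bash
python3 - <<'E'
from h import *
z=snap('wrist','w2')
crop(z,270,110,430,200,5,'w2b.png')
W=cloud(z)
for nm,(u0,u1),(zl,zh) in(('long',(280,330),(.174,.188)),('short',(360,410),(.104,.118))):
    S=W[130:200,u0:u1];m=(S[...,2]>zl)&(S[...,2]<zh);v,u=np.nonzero(m)
    print(nm,m.sum(),'px',u.mean()+u0,v.mean()+130,np.nanmean(S[m],axis=0).round(4),np.ptp(S[m],axis=0).round(4))
S=W[100:200,270:430];m=(S[...,2]>.04)&(S[...,2]<.05)
r=cv2.minAreaRect((S[m][:,:2]*1000).astype(np.float32));print('rack',m.sum(),r)
m=(abs(W[...,2])<.01);print(np.median(W[m][:,2]))
go(.463,.2,.36,1.571)
E
```

```text
long 237 px 308.0759493670886 171.71729957805906 [0.4638 0.1891 0.1802] [0.0157 0.0154 0.0088]
short 170 px 387.8235294117647 159.85882352941178 [0.4664 0.2782 0.1101] [0.0158 0.0154 0.009 ]
rack 4576 ((466.2923583984375, 234.476318359375), (149.5260772705078, 60.46100616455078), 88.5674057006836)
-3.004801094924625e-05
t 1.2 pos [0.461  0.2022 0.3587] yaw 1.569 q [ 0.28  0.2   1.66 -0.    1.28 -1.29] F [-0.7  0.3 -0.5] gap 0.0856
shift [-2.1  2.  -1.3] turn -0.002 tilt [ 2.9e-03  3.0e-04 -1.0e+00]
```

View pics/w2b.png

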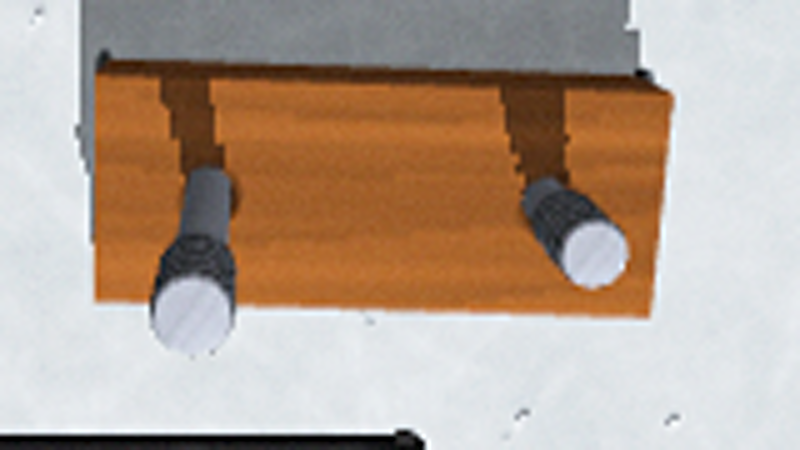

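```bash
python3 - <<'E'
from h import *
go(.55,-.32,.34,1.571)
E
```

```text
t 1.2 pos [0.461  0.2022 0.3587] yaw 1.569 q [ 0.28  0.2   1.66 -0.    1.28 -1.29] F [-0.7  0.3 -0.5] gap 0.0856
shift [-522.    89.7   18.8] turn -0.002 tilt [ 2.9e-03  3.0e-04 -1.0e+00]
```

{"op": "servo_tool", "data": {
  "commands": [
    [-1, -522, 89, 18, 0],
    [-1, -522, 89, 18, 0],
    [-1, -522, 89, 18, 0],
    [-1, -522, 89, 18, 0],
    [-1, -522, 89, 18, 0],
    [-1, -522, 89, 18, 0],
    [-1, -522, 89, 18, 0],
    [-1, -522, 89, 18, 0],
    [-1, -522, 89, 18, 0],
    [-1, -522, 89, 18, 0]
  ]
}}

```text
clock: 2.2
ee_pos: [0.5413, -0.2897, 0.3398]
tcp_rot: [-2.221, -2.221, -0.0]
contact_force: [0.9, 0.8, 0.4]
finger_gap: 0.0857
```

{"op": "servo_tool", "data": {
  "commands": [
    [-1, 0, 0, 0, 0],
    [-1, 0, 0, 0, 0],
    [-1, 0, 0, 0, 0],
    [-1, 0, 0, 0, 0],
    [-1, 0, 0, 0, 0],
    [-1, 0, 0, 0, 0],
    [-1, 0, 0, 0, 0],
    [-1, 0, 0, 0, 0],
    [-1, 0, 0, 0, 0],
    [-1, 0, 0, 0, 0]
  ]
}}

```text
clock: 3.2
ee_pos: [0.541, -0.2885, 0.3405]
tcp_rot: [-2.221, -2.222, -0.0]
contact_force: [-0.1, -0.2, 0.9]
finger_gap: 0.0855
```

```bash
python3 - <<'E'
from h import *
go(.55,-.32,.34,1.571)
z=snap('wrist','w3')
crop(z,0,0,640,400,1.25,'w3b.png')
W=cloud(z)
m=(W[...,2]>.168)&(W[...,2]<.178)&(W[...,1]<-.33)&(W[...,1]>-.42)&(W[...,0]>.5)&(W[...,0]<.62)
print('handle',m.sum(),W[m].mean(0).round(4),np.ptp(W[m],axis=0))
m=(W[...,2]>.130)&(W[...,2]<.138)&(W[...,1]<-.27)&(W[...,1]>-.35)&(W[...,0]>.5)&(W[...,0]<.62)
print('cap',m.sum(),np.median(W[m],0).round(4),np.ptp(W[m],axis=0))
dark=z['p'].max(-1)<110
m=(W[...,2]>.006)&(W[...,2]<.018)&(W[...,1]<-.18)&(W[...,1]>-.42)&(W[...,0]>.48)&(W[...,0]<.66)&dark
r=cv2.minAreaRect((W[m][:,:2]*1000).astype(np.float32));print('base',m.sum(),r,cv2.boxPoints(r).round(0).tolist())
E
```

```text
t 3.2 pos [ 0.541  -0.2885  0.3405] yaw 1.571 q [-0.6   0.39  1.43  0.    1.32 -2.17] F [-0.1 -0.2  0.9] gap 0.0855
shift [-31.5   9.    0.5] turn -0.0 tilt [ 0.e+00  1.e-04 -1.e+00]
handle 221 [ 0.5549 -0.3706  0.172 ] [0.01501543 0.01557041 0.00602372]
cap 289 [ 0.5619 -0.3072  0.1337] [0.01906779 0.05051229 0.00570622]
base 4070 ((565.2743530273438, -282.1444091796875), (139.2408447265625, 134.48269653320312), 89.8835678100586) [[498.0, -352.0], [632.0, -352.0], [633.0, -213.0], [498.0, -212.0]]
```

View pics/w3b.png

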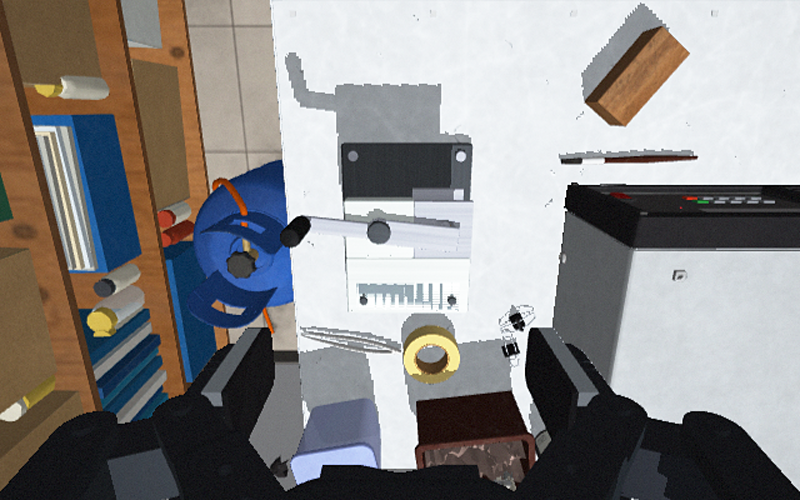

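Wrist view: the handle's top is at (295,232)/1.25, giving (0.555,-0.371,0.172). The cap is at (378,232)/1.25, giving (0.562,-0.307). That puts the shutter at about 0.11 rad, with r of about 64 mm, as specified. Next I grip the handle.

{"op": "servo_tool", "data": {
  "commands": [
    [-1, -82, 14, 0, 0],
    [-1, -82, 14, 50, 0],
    [-1, -82, 14, 100, 0],
    [-1, -82, 14, 150, 0],
    [-1, -82, 14, 180, 0],
    [-1, -82, 14, 200, 0],
    [-1, -82, 14, 200, 0],
    [0.5, -82, 14, 200, 0],
    [1, -82, 14, 200, 0],
    [1, -82, 14, 200, 0]
  ]
}}

```text
clock: 4.25
ee_pos: [0.5555, -0.3707, 0.1422]
tcp_rot: [2.219, 2.22, 0.001]
contact_force: [-0.7, 0.6, -0.1]
finger_gap: 0.0438
```

{"op": "servo_tool", "data": {
  "commands": [
    [1, 0, 0, 0, 0],
    [1, 0, 0, 0, 0],
    [1, 0, 0, 0, 0],
    [1, 0, 0, 0, 0],
    [1, 0, 0, 0, 0],
    [1, 0, 0, 0, 0],
    [1, 0, 0, 0, 0],
    [1, 0, 0, 0, 0],
    [1, 0, 0, 0, 0],
    [1, 0, 0, 0, 0]
  ]
}}

```text
clock: 5.25
ee_pos: [0.5553, -0.3708, 0.1415]
tcp_rot: [2.22, 2.221, 0.0]
contact_force: [-0.5, -1.0, 5.6]
finger_gap: 0.0139
```

```bash
python3 - <<'E'
from h import *
go(.555,-.3706,.14,1.571)
# arc
h=np.array([.5625,-.307]);o=__import__('rig').get_obs();p=o['ee_pos'];r=p[:2]-h
print('r',np.hypot(*r),'ang',np.arctan2(-r[0],-r[1]))
Rm=R.from_rotvec(o['tcp_rot']).as_matrix();th0=np.arctan2(-r[0],-r[1]);rr=np.hypot(*r)
for k in range(1,21):
    th=th0+(1.585-th0)*k/20
    q=h+rr*np.array([-np.sin(th),-np.cos(th)])
    print(k,(Rm.T@np.append(q-p[:2],0)*1000).round(1),round(th-th0,3))
E
```

```text
t 5.25 pos [ 0.5553 -0.3708  0.1415] yaw 1.571 q [-0.69  0.64  1.54 -0.    0.96 -2.26] F [-0.5 -1.   5.6] gap 0.0139
shift [ 0.2 -0.3  1.5] turn 0.0 tilt [ 0.0011 -0.0011 -1.    ]
r 0.06421172441449265 ang 0.11306262039457741
1 [ 0.7 -4.7 -0. ] 0.074
2 [ 1.8 -9.3 -0. ] 0.147
3 [  3.1 -13.8  -0. ] 0.221
4 [  4.9 -18.2  -0. ] 0.294
5 [  6.9 -22.5  -0. ] 0.368
6 [  9.2 -26.6  -0. ] 0.442
7 [ 11.9 -30.5  -0. ] 0.515
8 [ 14.8 -34.2  -0.1] 0.589
9 [ 18.  -37.7  -0.1] 0.662
10 [ 21.4 -40.9  -0.1] 0.736
11 [ 25.  -43.9  -0.1] 0.81
12 [ 28.9 -46.6  -0.1] 0.883
13 [ 33.  -49.1  -0.1] 0.957
14 [ 37.2 -51.2  -0.1] 1.03
15 [ 41.6 -53.   -0.1] 1.104
16 [ 46.1 -54.5  -0.1] 1.178
17 [ 50.6 -55.6  -0.1] 1.251
18 [ 55.3 -56.4  -0.1] 1.325
19 [ 60.  -56.8  -0.1] 1.398
20 [ 64.7 -56.9  -0.1] 1.472
```

{"op": "servo_tool", "data": {
  "commands": [
    [1, 0.7, -4.7, 0, 0.074],
    [1, 1.8, -9.3, 0, 0.147],
    [1, 3.1, -13.8, 0, 0.221],
    [1, 4.9, -18.2, 0, 0.294],
    [1, 6.9, -22.5, 0, 0.368],
    [1, 9.2, -26.6, 0, 0.442],
    [1, 11.9, -30.5, 0, 0.515],
    [1, 14.8, -34.2, 0, 0.589],
    [1, 18, -37.7, 0, 0.662],
    [1, 21.4, -40.9, 0, 0.736]
  ]
}}

```text
clock: 6.25
ee_pos: [0.5138, -0.3495, 0.1414]
tcp_rot: [2.872, 1.269, -0.0]
contact_force: [-3.8, -2.1, 7.1]
finger_gap: 0.0144
```

```bash
python3 - <<'E'
from h import *
go(.555,-.3706,.14,1.571-.736)
h=np.array([.5625,-.307]);o=__import__('rig').get_obs();p=o['ee_pos']
r=p[:2]-h
print('r',np.hypot(*r),'ang',np.arctan2(-r[0],-r[1]), 'tq',o['torque'])
# commanded pose estimate
th0=.849;rr=.0642;p=h+rr*np.array([-np.sin(th0),-np.cos(th0)]);a=1.571-.736
X=np.array([np.cos(a),np.sin(a)]);Y=np.array([np.sin(a),-np.cos(a)])
for k in range(1,9):
    th=th0+(1.59-th0)*k/8
    q=h+rr*np.array([-np.sin(th),-np.cos(th)])-p
    print(k,(q@X*1000).round(1),(q@Y*1000).round(1),round(th-th0,3))
E
```

```text
t 6.25 pos [ 0.5138 -0.3495  0.1414] yaw 0.832 q [-0.7   0.58  1.66 -0.    0.9  -1.53] F [-3.8 -2.1  7.1] gap 0.0144
shift [12.1 44.6  1.5] turn -0.003 tilt [ 5.0e-04 -1.3e-03 -1.0e+00]
r 0.06461922248320327 ang 0.852826107062002 tq [-0.26537891  0.56737199  0.0782128 ]
1 0.9 -5.9 0.093
2 2.4 -11.6 0.185
3 4.4 -17.2 0.278
4 7.0 -22.6 0.371
5 10.0 -27.7 0.463
6 13.4 -32.6 0.556
7 17.3 -37.1 0.648
8 21.6 -41.2 0.741
```

{"op": "servo_tool", "data": {
  "commands": [
    [1, 0.9, -5.9, 0, 0.093],
    [1, 2.4, -11.6, 0, 0.185],
    [1, 4.4, -17.2, 0, 0.278],
    [1, 7.0, -22.6, 0, 0.371],
    [1, 10, -27.7, 0, 0.463],
    [1, 13.4, -32.6, 0, 0.556],
    [1, 17.3, -37.1, 0, 0.648],
    [1, 20.9, -40.5, 0, 0.726],
    [1, 20.9, -40.5, 0, 0.726],
    [1, 20.9, -40.5, 0, 0.726]
  ]
}}

```text
clock: 7.25
ee_pos: [0.4973, -0.3062, 0.1414]
tcp_rot: [-3.137, -0.171, 0.002]
contact_force: [-8.3, 1.1, 10.5]
finger_gap: 0.0143
```

```bash
python3 - <<'E'
from h import *
go(.54,-.29,.34,1.571)
o=__import__('rig').get_obs();r=o['ee_pos'][:2]-np.array([.5625,-.307]);print('ang',np.arctan2(-r[0],-r[1]),np.hypot(*r))
E
```

```text
t 7.25 pos [ 0.4973 -0.3062  0.1414] yaw 0.109 q [-0.66  0.54  1.76 -0.    0.85 -0.77] F [-8.3  1.1 10.5] gap 0.0143
shift [  44.   -11.5 -198.7] turn -1.462 tilt [-1.2e-03  1.0e-04 -1.0e+00]
ang 1.5829318575229034 0.0652109843783479
```

{"op": "servo_tool", "data": {
  "commands": [
    [-1, 0, 0, 0, 0],
    [-1, 0, 0, 0, 0],
    [-1, 0, 0, 0, 0],
    [-1, 0, 0, 0, 0],
    [-1, 0, 0, 0, 0],
    [-1, 0, 0, -20, 0],
    [-1, 0, 0, -60, 0],
    [-1, 0, 0, -110, 0],
    [-1, 0, 0, -160, 0],
    [-1, 0, 0, -200, 0]
  ]
}}

```text
clock: 8.25
ee_pos: [0.4981, -0.3063, 0.3436]
tcp_rot: [3.136, 0.171, 0.003]
contact_force: [0.1, -0.6, -1.5]
finger_gap: 0.0853
```

```bash
python3 - <<'E'
from h import *
go(.53,-.27,.31,1.571)
E
```

```text
t 8.25 pos [ 0.4981 -0.3063  0.3436] yaw 0.109 q [-0.66  0.34  1.5   0.    1.3  -0.77] F [ 0.1 -0.6 -1.5] gap 0.0853
shift [ 35.6 -32.6  33.6] turn -1.462 tilt [ 0.0017 -0.0012 -1.    ]
```

{"op": "servo_tool", "data": {
  "commands": [
    [-1, 41, -50, 33, -1.462],
    [-1, 41, -50, 33, -1.462],
    [-1, 41, -50, 33, -1.462],
    [-1, 41, -50, 33, -1.462],
    [-1, 41, -50, 33, -1.462],
    [-1, 41, -50, 33, -1.462],
    [-1, 41, -50, 33, -1.462],
    [-1, 41, -50, 33, -1.462],
    [-1, 41, -50, 33, -1.462],
    [-1, 41, -50, 33, -1.462]
  ]
}}

```text
clock: 9.25
ee_pos: [0.5334, -0.2521, 0.3075]
tcp_rot: [-2.214, -2.228, -0.0]
contact_force: [-0.9, -0.9, -0.9]
finger_gap: 0.0855
```

{"op": "servo_tool", "data": {
  "commands": [
    [-1, 0, 0, 0, 0],
    [-1, 0, 0, 0, 0],
    [-1, 0, 0, 0, 0],
    [-1, 0, 0, 0, 0],
    [-1, 0, 0, 0, 0],
    [-1, 0, 0, 0, 0],
    [-1, 0, 0, 0, 0],
    [-1, 0, 0, 0, 0],
    [-1, 0, 0, 0, 0],
    [-1, 0, 0, 0, 0]
  ]
}}

```text
clock: 10.25
ee_pos: [0.5334, -0.2522, 0.3076]
tcp_rot: [-2.221, -2.222, -0.0]
contact_force: [-0.5, -0.5, -1.0]
finger_gap: 0.0855
```

```bash
python3 - <<'E'
from h import *
go(.53,-.27,.31,1.571)
z=snap('wrist','w4')
crop(z,240,130,400,250,5,'w4b.png')
print(proj(z,[[.563,-.252,.121],[.563,-.307,.133],[.563,-.252,.061]]))
E
```

```text
t 10.25 pos [ 0.5334 -0.2522  0.3076] yaw 1.571 q [-0.55  0.37  1.54  0.    1.22 -2.12] F [-0.5 -0.5 -1. ] gap 0.0855
shift [-17.8  -3.4  -2.4] turn -0.0 tilt [ 1.e-04  1.e-04 -1.e+00]
[[320.28037057 199.80755311]
 [263.11181201 203.68693913]
 [320.12825654 183.83795285]]
```

View pics/w4b.png

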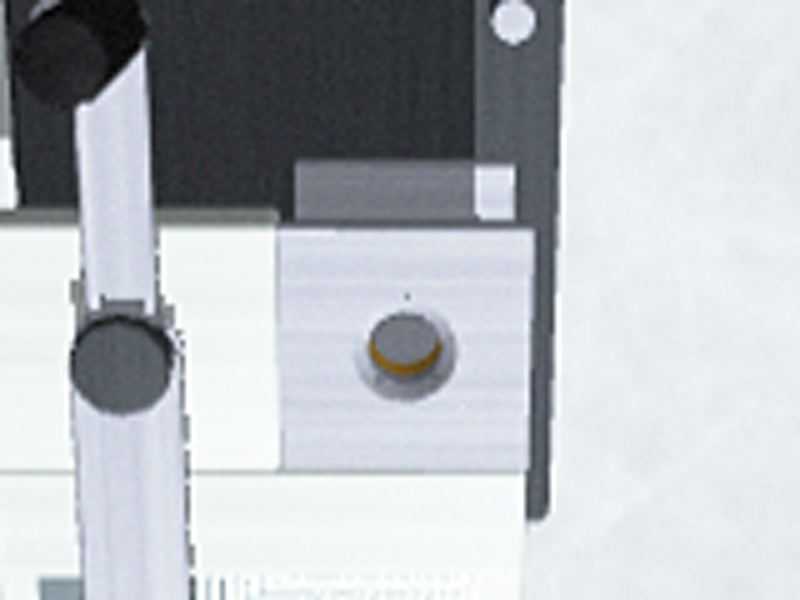

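Wrist view: the shutter is fully open, the bore is clear, and the chamfer circle's centre is at (406,354) in the crop. I'll back-project that and the flange corners.

```bash
python3 - <<'E'
from h import *
z=load('w4.npz');M=R.from_rotvec(z['orientation']).as_matrix()
def bp(u,v,h):
    u=(u+.5)/5-.5+240;v=(v+.5)/5-.5+130
    r=M@np.array([(u-z['cx'])/z['fx'],(v-z['cy'])/z['fy'],1]);return z['origin']+r*(h-z['origin'][2])/r[2]
c=np.array([bp(*q,.121) for q in((278,228),(533,228),(282,468),(528,470))]);print(c.round(4),c.mean(0).round(4))
print('chamfer',bp(406,354,.121).round(4),'cap',bp(122,365,.133).round(4),'lower bore?',bp(404,340,.061).round(4))
g=cv2.GaussianBlur(cv2.cvtColor(z['p'],cv2.COLOR_RGB2GRAY),(0,0),.7)
W=cloud(z);S=W[175:225,295:348];print('top z',np.nanmedian(S[...,2]))
go(.4645,.1892,.25,1.571)
E
```

```text
[[ 0.5378 -0.2764  0.121 ]
 [ 0.5379 -0.2268  0.121 ]
 [ 0.588  -0.2767  0.121 ]
 [ 0.5884 -0.2267  0.121 ]] [ 0.563  -0.2516  0.121 ]
chamfer [ 0.5636 -0.2515  0.121 ] cap [ 0.5619 -0.3061  0.133 ] lower bore? [ 0.5797 -0.2517  0.061 ]
top z 0.12162415226157625
t 10.3 pos [ 0.5334 -0.2522  0.3076] yaw 1.571 q [-0.55  0.37  1.54  0.    1.22 -2.12] F [ 0.4  0.6 -0.2] gap 0.0853
shift [441.4 -68.8  57.6] turn -0.0 tilt [ 0.e+00  1.e-04 -1.e+00]
```

{"op": "servo_tool", "data": {
  "commands": [
    [-1, 441, -69, 0, 0],
    [-1, 441, -69, 0, 0],
    [-1, 441, -69, 0, 0],
    [-1, 441, -69, 0, 0],
    [-1, 441, -69, 0, 0],
    [-1, 441, -69, 0, 0],
    [-1, 441, -69, 0, 0],
    [-1, 441, -69, 0, 0],
    [-1, 441, -69, 0, 0],
    [-1, 441, -69, 0, 0]
  ]
}}

```text
clock: 11.3
ee_pos: [0.4632, 0.193, 0.3077]
tcp_rot: [-2.215, -2.227, -0.001]
contact_force: [-0.6, -0.5, -0.4]
finger_gap: 0.0855
```

```bash
python3 - <<'E'
from h import *
go(.464,.189,.30,1.571)
z=snap('wrist','w5')
W=cloud(z)
S=W;m=(S[...,2]>.174)&(S[...,2]<.188)&(S[...,0]<.5)&(S[...,0]>.43)&(abs(S[...,1]-.19)<.03)
print(m.sum(),np.nanmean(S[m],axis=0).round(4),np.ptp(S[m],axis=0).round(4))
go(.464,.189,.1395,1.571)
E
```

```text
t 11.3 pos [0.4632 0.193  0.3077] yaw 1.576 q [ 0.26  0.24  1.75  0.    1.16 -1.31] F [-0.6 -0.5 -0.4] gap 0.0855
shift [-4.   0.8  7.7] turn 0.005 tilt [ 2.e-04  1.e-03 -1.e+00]
329 [0.4637 0.189  0.18  ] [0.0159 0.0156 0.0085]
t 11.35 pos [0.4636 0.191  0.3076] yaw 1.575 q [ 0.26  0.24  1.75  0.    1.16 -1.32] F [-0.1  0.4 -1.4] gap 0.0857
shift [ -2.    0.3 168.1] turn 0.004 tilt [ 1.e-04  2.e-04 -1.e+00]
```

{"op": "servo_tool", "data": {
  "commands": [
    [-1, 0, 0, 30, 0],
    [-1, 0, 0, 70, 0],
    [-1, 0, 0, 110, 0],
    [-1, 0, 0, 140, 0],
    [-1, 0, 0, 160, 0],
    [-1, 0, 0, 168, 0],
    [-1, 0, 0, 168, 0],
    [-1, 0, 0, 168, 0],
    [-1, 0, 0, 168, 0],
    [-1, 0, 0, 168, 0]
  ]
}}

```text
clock: 12.35
ee_pos: [0.4647, 0.1888, 0.1405]
tcp_rot: [2.221, 2.221, 0.002]
contact_force: [-0.0, -0.2, 0.2]
finger_gap: 0.0855
```

```bash
python3 - <<'E'
from h import *
go(.464,.189,.1395,1.571)
E
```

```text
t 12.35 pos [0.4647 0.1888 0.1405] yaw 1.571 q [ 0.25  0.44  1.96  0.    0.74 -1.32] F [-0.  -0.2  0.2] gap 0.0855
shift [ 0.2 -0.7  1. ] turn 0.0 tilt [ 1.6e-03  5.0e-04 -1.0e+00]
```

{"op": "servo_tool", "data": {
  "commands": [
    [1, 0, -0.7, 1, 0],
    [1, 0, -0.7, 1, 0],
    [1, 0, -0.7, 1, 0],
    [1, 0, -0.7, 1, 0],
    [1, 0, -0.7, 1, 0],
    [1, 0, -0.7, 1, 0],
    [1, 0, -0.7, 1, 0],
    [1, 0, -0.7, 1, 0],
    [1, 0, -0.7, 1, 0],
    [1, 0, -0.7, 1, 0]
  ]
}}

```text
clock: 13.35
ee_pos: [0.4637, 0.1889, 0.1387]
tcp_rot: [2.221, 2.222, 0.001]
contact_force: [0.7, 1.4, 4.9]
finger_gap: 0.0144
```

{"op": "servo_tool", "data": {
  "commands": [
    [1, 0, 0, 0, 0],
    [1, 0, 0, 0, 0],
    [1, 0, 0, 0, 0],
    [1, 0, 0, 0, 0],
    [1, 0, 0, 0, 0],
    [1, 0, 0, 0, 0],
    [1, 0, 0, -5, 0],
    [1, 0, 0, -15, 0],
    [1, 0, 0, -30, 0],
    [1, 0, 0, -50, 0]
  ]
}}

```text
clock: 14.35
ee_pos: [0.4632, 0.1886, 0.1891]
tcp_rot: [-2.221, -2.221, 0.002]
contact_force: [0.2, 0.5, -1.0]
finger_gap: 0.0144
```

```bash
python3 - <<'E'
from h import *
go(.464,.189,.32,1.571)
E
```

```text
t 14.35 pos [0.4632 0.1886 0.1891] yaw 1.571 q [ 0.25  0.37  1.91 -0.    0.87 -1.32] F [ 0.2  0.5 -1. ] gap 0.0144
shift [   0.3    0.6 -130.9] turn 0.0 tilt [-1.6e-03 -5.0e-04 -1.0e+00]
```

{"op": "servo_tool", "data": {
  "commands": [
    [1, 0, 0, -50, 0],
    [1, 0, 0, -100, 0],
    [1, 0, 0, -141, 0],
    [1, -40, 9, -141, 0],
    [1, -80, 18, -141, 0],
    [1, -120, 27, -141, 0],
    [1, -165, 37, -141, 0],
    [1, -210, 48, -141, 0],
    [1, -255, 58, -141, 0],
    [1, -300, 68, -141, 0]
  ]
}}

```text
clock: 15.35
ee_pos: [0.5314, -0.1131, 0.3302]
tcp_rot: [-2.221, -2.221, 0.0]
contact_force: [0.8, 0.9, -1.4]
finger_gap: 0.0141
```

```bash
python3 - <<'E'
from h import *
go(.5633,-.2516,.33,1.571)
E
```

```text
t 15.35 pos [ 0.5314 -0.1131  0.3302] yaw 1.571 q [-0.33  0.28  1.62 -0.    1.24 -1.9 ] F [ 0.8  0.9 -1.4] gap 0.0141
shift [-1.385e+02  3.190e+01  1.000e-01] turn -0.0 tilt [-2.e-04  0.e+00 -1.e+00]
```

{"op": "servo_tool", "data": {
  "commands": [
    [1, -40, 9, 0, 0],
    [1, -80, 18, 0, 0],
    [1, -115, 26, 0, 0],
    [1, -138, 32, 0, 0],
    [1, -138, 32, 0, 0],
    [1, -138, 32, 30, 0],
    [1, -138, 32, 50, 0],
    [1, -138, 32, 60, 0],
    [1, -138, 32, 60, 0],
    [1, -138, 32, 60, 0]
  ]
}}

```text
clock: 16.35
ee_pos: [0.564, -0.249, 0.2706]
tcp_rot: [2.22, 2.221, 0.001]
contact_force: [0.3, -0.3, -1.9]
finger_gap: 0.0142
```

```bash
python3 - <<'E'
from h import *
go(.5633,-.2516,.27,1.571)
zs=[snap(n,n+'6') for n in('side','scene','wrist')]
go(.5633,-.2516,.27,1.571)
T=[]
for z in zs[:2]:
    p=proj(z,[.563,-.252,.18]).astype(int);u,v=p;a=z['p'][v-50:v+50,u-50:u+50,::-1].copy()
    T.append(cv2.resize(a,None,fx=4,fy=4,interpolation=cv2.INTER_CUBIC));print(p, proj(z,[[.5633,-.2516,.1415],[.5633,-.2516,.27]]))
cv2.imwrite('pics/c6.png',np.hstack(T))
for n,z in zip(('side','scene'),zs[:2]):
    W=cloud(z)
    for a,b in((.14,.16),(.16,.18),(.18,.2),(.2,.22),(.22,.25),(.25,.28)):
        m=(abs(W[...,0]-.56)<.025)&(abs(W[...,1]+.256)<.025)&(W[...,2]>a)&(W[...,2]<b)
        if m.sum():print(n,a,m.sum(),np.median(W[m],0).round(4),W[m][:,2].min().round(4))
crop(zs[2],200,100,440,280,3,'w6b.png')
E
```

```text
t 16.35 pos [ 0.564  -0.249   0.2706] yaw 1.571 q [-0.52  0.44  1.53  0.    1.17 -2.09] F [ 0.3 -0.3 -1.9] gap 0.0142
shift [-2.6 -0.7  0.6] turn 0.0 tilt [ 9.e-04 -4.e-04 -1.e+00]
t 16.5 pos [ 0.564  -0.2492  0.2707] yaw 1.571 q [-0.52  0.44  1.53  0.    1.17 -2.09] F [-0.3 -0.9 -1.4] gap 0.0148
shift [-2.4 -0.7  0.7] turn 0.0 tilt [ 1.5e-03 -8.0e-04 -1.0e+00]
[310 237] [[310.89345361 249.43767119]
 [310.65383098 206.30126912]]
[359 222] [[358.56654512 233.68579002]
 [361.0561987  195.55755129]]
side 0.14 26 [ 0.5666 -0.2531  0.153 ] 0.145
side 0.16 32 [ 0.5665 -0.2533  0.1711] 0.1603
side 0.18 32 [ 0.5666 -0.2538  0.19  ] 0.1807
side 0.2 33 [ 0.5667 -0.254   0.2103] 0.2002
side 0.22 52 [ 0.5668 -0.2545  0.2345] 0.2201
side 0.25 52 [ 0.5669 -0.2561  0.2659] 0.2505
scene 0.14 21 [ 0.5591 -0.2537  0.1517] 0.1423
scene 0.16 23 [ 0.5598 -0.2539  0.1691] 0.1609
scene 0.18 30 [ 0.5586 -0.2534  0.1898] 0.1806
scene 0.2 27 [ 0.5587 -0.2537  0.2099] 0.2004
scene 0.22 42 [ 0.5594 -0.2544  0.2361] 0.2213
scene 0.25 55 [ 0.5565 -0.2532  0.2731] 0.25
```

View pics/c6.png

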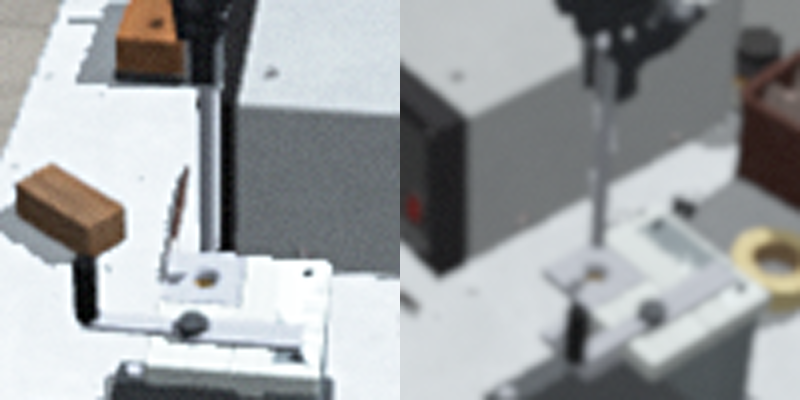

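View pics/w6b.png

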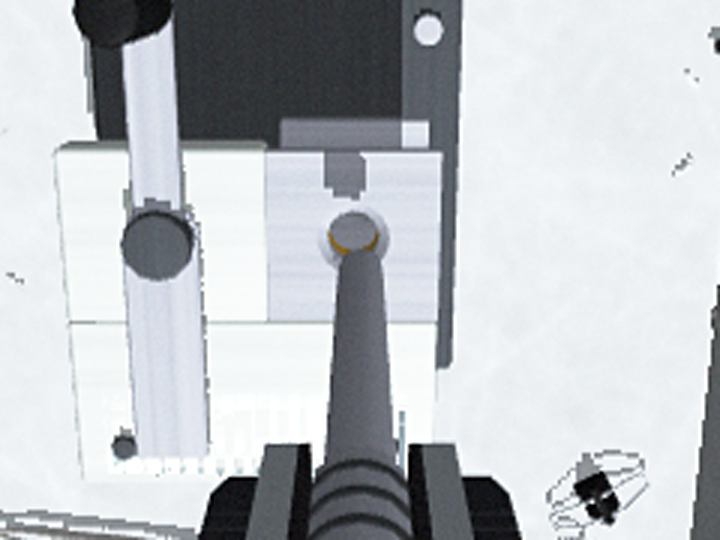

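{"op": "servo_tool", "data": {
  "commands": [
    [1, -2.3, -1, 0, 0],
    [1, -2.3, -1, 0, 0],
    [1, -2.3, -1, 4, 0],
    [1, -2.3, -1, 8, 0],
    [1, -2.3, -1, 11, 0],
    [1, -2.3, -1, 14, 0],
    [1, -2.3, -1, 16, 0],
    [1, -2.3, -1, 16, 0],
    [1, -2.3, -1, 16, 0],
    [1, -2.3, -1, 16, 0]
  ]
}}

```text
clock: 17.5
ee_pos: [0.5628, -0.2515, 0.2537]
tcp_rot: [2.221, 2.222, 0.0]
contact_force: [-0.3, -0.6, -2.4]
finger_gap: 0.0147
```

```bash
python3 - <<'E'
from h import *
go(.5633,-.2516,.157,1.571)
zs=[snap(n,n+'7') for n in('side','scene','wrist')]
T=[]
for z in zs[:2]:
    q=proj(z,[[.5633,-.2516,.121],[.5633,-.2516,.2]]);p=q[0].astype(int);u,v=p;a=z['p'][v-40:v+20,u-25:u+25,::-1].copy()
    T.append(cv2.resize(a,None,fx=8,fy=8,interpolation=cv2.INTER_CUBIC));print(p-[25,40],q)
cv2.imwrite('pics/c7.png',np.hstack(T))
crop(zs[2],260,130,380,220,6,'w7b.png')
E
```

```text
t 17.5 pos [ 0.5628 -0.2515  0.2537] yaw 1.571 q [-0.53  0.46  1.55  0.    1.13 -2.1 ] F [-0.3 -0.6 -2.4] gap 0.0147
shift [-0.1  0.5 96.7] turn 0.0 tilt [ 3.e-04 -1.e-04 -1.e+00]
[285 215] [[310.92894636 255.82700739]
 [310.78817592 230.48578562]]
[333 199] [[358.20011385 239.29756624]
 [359.6569765  216.98618646]]
```

View pics/c7.png

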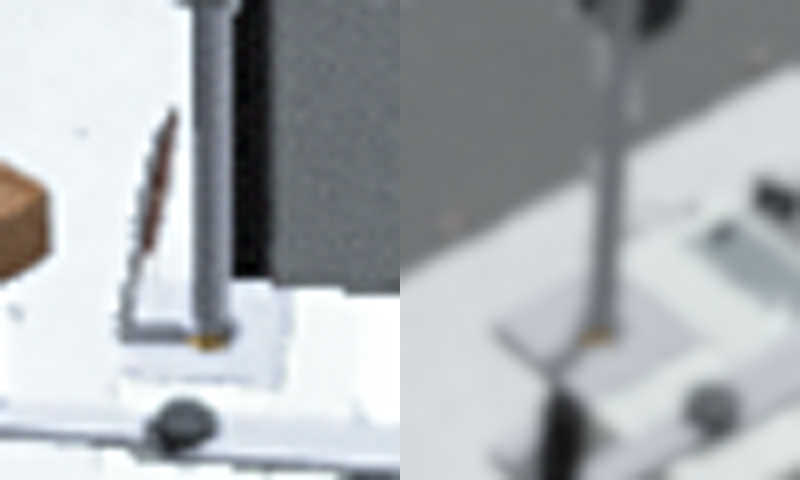

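View pics/w7b.png

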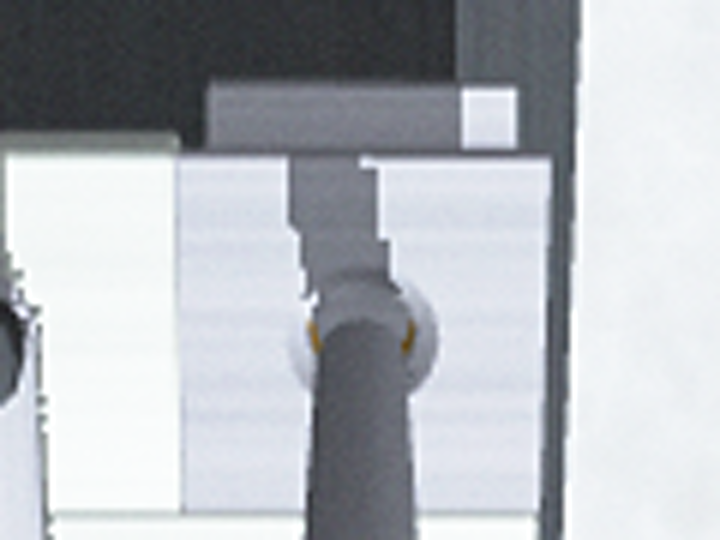

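Side, scene and wrist crops all show the rod centred over the bore to under 1 mm. In the wrist crop the rod is at column 362 and the bore at 363. Now I insert it.

{"op": "servo_tool", "data": {
  "commands": [
    [1, 0, 0.3, 3, 0],
    [1, 0, 0.3, 6, 0],
    [1, 0, 0.3, 9, 0],
    [1, 0, 0.3, 12, 0],
    [1, 0, 0.3, 16, 0],
    [1, 0, 0.3, 20, 0],
    [1, 0, 0.3, 26, 0],
    [1, 0, 0.3, 32, 0],
    [1, 0, 0.3, 38, 0],
    [1, 0, 0.3, 44, 0]
  ]
}}

```text
clock: 18.65
ee_pos: [0.563, -0.2515, 0.209]
tcp_rot: [-2.221, -2.222, -0.0]
contact_force: [0.2, -0.5, -0.7]
finger_gap: 0.0143
```

```bash
python3 - <<'E'
from h import *
go(.5633,-.2516,.157,1.571)
E
```

```text
t 18.65 pos [ 0.563  -0.2515  0.209 ] yaw 1.571 q [-0.53  0.5   1.61  0.    1.03 -2.1 ] F [ 0.2 -0.5 -0.7] gap 0.0143
shift [-0.1  0.3 52. ] turn -0.0 tilt [-1.e-04  2.e-04 -1.e+00]
```

No contact force so far, and the foot is at about 0.08, inside the upper bushing. I continue down to just below the lower mouth.

{"op": "servo_tool", "data": {
  "commands": [
    [1, 0, 0, 5, 0],
    [1, 0, 0, 10, 0],
    [1, 0, 0, 14, 0],
    [1, 0, 0, 17, 0],
    [1, 0, 0, 20, 0],
    [1, 0, 0, 23, 0],
    [1, 0, 0, 26, 0],
    [1, 0, 0, 29, 0],
    [1, 0, 0, 29, 0],
    [1, 0, 0, 29, 0]
  ]
}}

```text
clock: 19.65
ee_pos: [0.5631, -0.2515, 0.1806]
tcp_rot: [-2.221, -2.222, -0.0]
contact_force: [-0.1, -0.2, -1.5]
finger_gap: 0.0149
```

```bash
python3 - <<'E'
from h import *
go(.5633,-.2516,.157,1.571)
E
```

```text
t 19.65 pos [ 0.5631 -0.2515  0.1806] yaw 1.571 q [-0.53  0.53  1.64  0.    0.97 -2.1 ] F [-0.1 -0.2 -1.5] gap 0.0149
shift [-0.1  0.2 23.6] turn -0.0 tilt [ 0.e+00  1.e-04 -1.e+00]
```

{"op": "servo_tool", "data": {
  "commands": [
    [1, 0, 0, 4, 0],
    [1, 0, 0, 8, 0],
    [1, 0, 0, 12, 0],
    [1, 0, 0, 16, 0],
    [1, 0, 0, 20, 0],
    [1, 0, 0, 23, 0],
    [1, 0, 0, 23.5, 0],
    [1, 0, 0, 23.5, 0],
    [1, 0, 0, 23.5, 0],
    [1, 0, 0, 23.5, 0]
  ]
}}

```text
clock: 20.65
ee_pos: [0.5631, -0.2515, 0.1572]
tcp_rot: [2.221, 2.222, 0.0]
contact_force: [-0.0, -0.5, -1.9]
finger_gap: 0.0143
```

```bash
python3 - <<'E'
from h import *
go(.5633,-.2516,.157,1.571)
zs=[snap(n,n+'8') for n in('side','scene')]
a=[]
for z in zs:
    u,v=proj(z,[.5633,-.2516,.08]).astype(int)
    a.append(cv2.resize(z['p'][v-50:v+50,u-50:u+50,::-1],None,fx=4,fy=4,interpolation=cv2.INTER_CUBIC))
    W=cloud(z)
cv2.imwrite('pics/c8.png',np.hstack(a))
W0=cloud(load('side0.npz'));W1=cloud(zs[0])
d=(np.abs(zs[0]['p'].astype(int)-load('side0.npz')['p']).max(-1)>60)
m=(np.abs(W0[...,2]-.11)<.01)&(abs(W0[...,1]-.27)<.02)&(abs(W0[...,0]-.465)<.03);m1=(np.abs(W1[...,2]-.11)<.01)&(abs(W1[...,1]-.27)<.02)&(abs(W1[...,0]-.465)<.03)
print('short top before/after',W0[m].mean(0),W1[m1].mean(0))
E
```

```text
t 20.65 pos [ 0.5631 -0.2515  0.1572] yaw 1.571 q [-0.53  0.56  1.66  0.    0.92 -2.1 ] F [-0.  -0.5 -1.9] gap 0.0143
shift [-0.1  0.2  0.2] turn 0.0 tilt [ 3.e-04 -0.e+00 -1.e+00]
short top before/after [0.46802618 0.27315904 0.10750804] [nan nan nan]<stdin>:13: RuntimeWarning: Mean of empty slice.
  ret = um.true_divide(
```

View pics/c8.png

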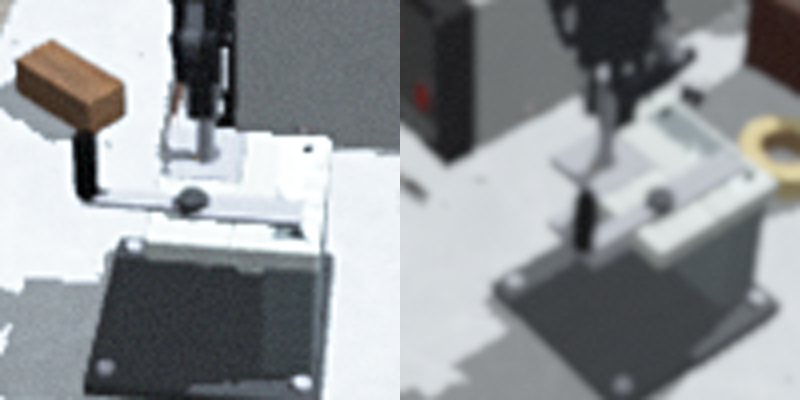

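View pics/side8.png

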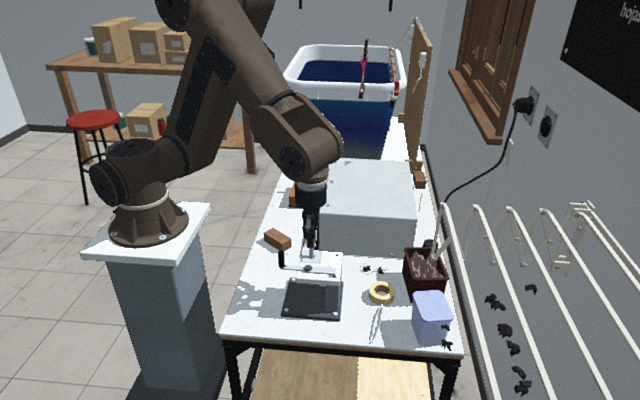

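```bash
python3 - <<'E'
from h import *
for f in('scene0','scene8'):
    W=cloud(load(f+'.npz'));m=(W[...,2]>.06)&(W[...,2]<.12)&(abs(W[...,1]-.27)<.02)&(abs(W[...,0]-.465)<.025)
    print(f,m.sum(),W[m].mean(0).round(4))
    for n,x in(('block',None),):
        z=load(f+'.npz');p=z['p'].astype(int);b=(p[...,0]-p[...,2]>40)&(W[...,1]<.1)&(W[...,1]>-.2)&(W[...,0]<.53)&(W[...,2]>-.01)&(W[...,2]<.06);print('brown',b.sum(),np.nanmean(W[b],0).round(4))
from rig import ticket
ticket.sign_off()
E
```

```text
scene0 65 [0.4622 0.2728 0.0884]
brown 227 [ 0.4305 -0.0581  0.0331]
scene8 63 [0.4625 0.2739 0.0887]
brown 229 [ 0.4302 -0.0577  0.0328]
the job is handed in; nothing more can be done
```

I opened the shutter, threaded the long rod through both bushings and handed the job in at about 21 s of the 64 s. The gripper is still holding the rod; sign-off gives no verdict.

- **Shutter:** I swung it by its grip until the angle estimated from the gripper position was about 1.57 rad. The last pictures still show it open.
- **Rod position:** the gripper ended at (0.563, -0.2515, 0.157) m, within 0.3 mm of the bore axis measured by the wrist camera. That puts the foot at about 28.7 mm, or -32 mm below the lower mouth (allowed -45 to -20 mm). I worked this out from the grip height, because neither camera showed the foot itself in its final place.
- **Grip and contact:** the fingers read 14 mm on the 16 mm head, so slightly less than its diameter. External force stayed below about 2.5 N during the descent, so there was no sign of jamming or slipping.
- **Bystanders:** in the scene camera, the short rod and wood block each moved about 1 mm or less. The tape and tweezers look unmoved in the pictures, but I did not measure them.
- **Disagreements:**
  - The scene and side cameras differed by about 5 mm in x, so I relied on the wrist camera.
  - The last side-camera check of the short rod gave no reading because the arm hid it; the scene camera covered that check.

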